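# Hold the closing bar of a caramel frame against its corner seals

## Robot

A 7-joint arm with a two-finger parallel gripper is mounted at the origin on the work surface; the furniture and walls round the work are solid. World frame = base frame: x ahead of the robot, y to its left, z up, the work surface at z = 0. Lengths are in m, angles in rad, forces in N, time in s.
With the tool pointing down it reaches from about 0.425 to 1.025 m from the base axis. Payload 9.4 kg.
Tool frame: the origin (TCP) lies at the very end of the fingers, on their centre line; the grasp point (between the pads) lies 19 mm behind it; z points along the fingers, y is the line along which they close (so a half turn about z gives the same grasp; the last joint's range is limited). The gripper opens to 93 mm and grips with 3 to 60 N. Pads are 15 mm wide; open, the fingers measure 128 mm over their backs; the gripper's body (75 mm by 188 mm) begins 65 mm behind the grasp point.
Start: joints at [1.195, 0.599, -0.003, 1.599, 0.002, 0.943, -0.08], TCP at [0.213, -0.693, 0.219] pointing down, gripper open.
Joint ranges: [-2.57, 2.57], [-0.35, 1.97], [-1.29, 1.29], [0.11, 2.56], [-1.05, 4.19], [0.11, 1.86], [-2.63, 2.63]. Speed limits (rad/s): [2.22, 2.22, 3.01, 3.01, 3.14, 3.14, 3.14].

## Interface

Orientations are given as [roll, pitch, yaw] about the fixed x, y, z axes, in that order (R = Rz(yaw) Ry(pitch) Rx(roll)).
In Python, from plant import env gives the robot as it stands.
- The arm moves only by the tool servo_tool, never from a script. Its argument "moves" is a list of rows, each a list of 7 numbers: the shift along the tool's x, y, z in mm, then the turn, a rotation vector about the tool's x, y, z in degrees, then the finger opening in mm, from 0 to 93. In form: [[dx, dy, dz, rx, ry, rz, hand], ...]. A call has exactly 5 rows; each row is the pose to reach, as a shift and turn from the pose commanded when the call began, along the tool's axes at that moment; what a row does not reach only later rows make up. A row lasts 1/10 s, in which the tool goes at most 50 mm and 8.59 degrees, less where a joint would pass 70% of its speed; a pose out of reach is approached as far as the arm can. A call with a gripper value outside its range is refused whole. The fingers move at their own pace and stop on an object; the grip force is fixed at half the most. Time passes only in rows, so rows that repeat a pose let the fingers close, or fill a call up. It gives the time, the measured TCP pose, the force, the opening and the grip force at its end, in the units of the state.
- env.state(): the state, without advancing time (a new reading comes with each control period).
- env.grab_frame(name): name is "scene" or "side" or "wrist"; returns (picture, depth): 480x640x3 uint8, red, green, blue; 480x640 float32, m along the optical axis (not along the pixel's ray), 0 where there is no reading.
- env.get_calibration(name): a dict with "fovy" (degrees; the focal length in pixels is half the picture's height over the tangent of half this angle, whatever the lens; pixels are square), "cx", "cy" (the principal point, pixels), "k1" (the pictures are not rectified: a ray, as slopes to the right and down, at radius r is drawn at 1 + k1 r^2 times it, then the intrinsics apply), "pose" (4x4, takes a point from camera to world coordinates). Camera axes: x right, y down, z forward; pixel columns grow to the right and rows downward; lengths in m; the calibration is good to about 2 mm. A picture is of the moment at which its call begins: read the wrist's pose just before it. get_calibration takes no time and is no camera call; for the wrist camera it gives the pose at the moment of the call.
- env.job_done(): hands the job in; it is judged then, once.
The state is a dict: "clock": time; "joint_pos": joint angles; "dq": joint speeds; "joint_torque": joint torques, N m; "tcp_pos": TCP position; "tcp_rot": TCP orientation; "force": force on the tool from outside, world axes, zero at the start; "ft_torque": the same for the moment, N m; "width": opening from 0.0 (shut) to 1.0 (fully open); "gripper_force": force on a finger pad.
Only numpy, scipy, OpenCV 4.12 (cv2) and the standard library are available. Lean on these libraries where they do the work, as an engineer would, in place of code of your own. Each camera call takes 0.05 s, during which the arm holds its last target. There are 200 camera calls.

## Task

We are setting up the steel caramel frame on the marble slab. Lift the top cross bar off the pile of three, lower it over the two threaded studs at the open side of the frame, into the gap between the wing nuts and the red corner seals, so that it stands on the slab; then push it squarely against both seals with a steady force of about 12 newtons (not under 7, not over 18) and keep pushing. Finish while still holding it pressed there: a colleague will then spin the wing nuts home. Do not ram the frame, and leave the other two bars, the stack of foil cups, the teaspoon and the sugar shaker where they are.

Things in the scene. Friction and masses are not known exactly. Their poses are not given: they have to be found in the camera images.
- bar_mid (a point): Centre of the bar to fit: the top one of a pile of three equal steel bars; two lie side by side on the worktop, this one on both, parallel. 260 mm long (its y axis), 18 mm wide (x), 30 mm high (z, up), 0.3 to 0.5 kg; its underside is 15 mm below this point. To lift it alone, pinch its 18 mm width at mid length with the fingertips above its underside. The same when turned half round.
- notch_p (a point): Middle of the mouth of the bar's notch at its +y, 100 mm from mid length, level with the underside. The notch runs through the bar's whole width, is open below, 13 mm wide and 21 mm high; 4 mm chamfers widen its mouth to 21 mm.
- notch_n (a point): The same for the notch at the bar's -y.
- low_a_mid (a point): Centre of one of the two lower bars of the pile (same form and axes as the top bar). Leave it.
- low_b_mid (a point): Centre of the other lower bar, beside the first, 1 mm apart. Leave it.
- seat (a point): Fixed point on the marble slab's top (18 mm above the worktop), midway between the front faces of the unsqueezed red seals at the open side of the frame. Its x axis points level into the frame: the push direction; y along the open side, z up. A bar standing on the slab and just touching the seals has its centre at x -9, z +15 mm from here. The slab reaches 92 mm towards -x, 180 mm to either side.
- u_bars: The rest of the frame, standing on the slab, heavy, does not move: two side bars with the seals on their front ends and a back bar, all steel, 18 mm wide, 30 mm high, 200 mm from centre to centre of the side bars. Axes as the seat's; the origin lies at the worktop's height, 93 mm towards +x from the seat.
- stud_l (a point): On the axis of the threaded stud at the seat's +y, in the middle of the free gap for the bar. The stud, 6 mm in diameter, runs along the seat's x, 15 mm above the slab and 100 mm from the middle; from here the seal face is 25 mm towards +x, and the washer of the brass wing nut 23.5 mm towards -x. With the bar down, a notch leaves 3.5 mm either side of the stud and 3 mm above it.
- stud_r (a point): The same for the stud at the seat's -y.
- seal_l_face (a point): Middle of the front face of the red silicone seal at the end of the side bar at +y of the seat (17 x 27 mm face, 8 mm thick, soft hollow rubber). It moves with the seal face.
- seal_r_face (a point): The same for the seal at -y of the seat.
- seal_l (a joint): Squeeze of the seal at +y: 0 free, grows in m as the bar presses it into the frame, 0.006 at most. It is a spring of 2 N per mm, so 12 N in all on the two seals squeezes both by 3 mm.
- seal_r (a joint): Squeeze of the seal at -y, the same spring.
- foil_cup_stack: Bystander: nested stack of silver foil cups, 86 mm diameter, 94 mm high, standing behind the frame; origin at the centre of its underside.
- teaspoon: Bystander: steel teaspoon, 130 x 26 mm, 11 mm high, lying behind the frame; origin at the centre of its underside.
- sugar_shaker: Bystander: small glass shaker with grey cap, 44 mm diameter, 90 mm high, standing beyond the far end of the pile; origin at the centre of its underside.

How it is judged:
On the way, in this order (a step that is already met when the one before it is completed fails the run):
1. the top bar is lifted clear of the pile (height (world z) of bar_mid above 0.08 m and contact force between bar and low_a below 0.05 N and contact force between bar and low_b below 0.05 N), for 0.2 s.
2. the bar is down over both studs, in the gap between wing nuts and seals, standing on the slab or within 4 mm of it (x of bar_mid in the frame of seat between -0.042 and -0.001 m and y of bar_mid in the frame of seat between -0.007 and 0.007 m and z of bar_mid in the frame of seat below 0.019 m and angle between the y axis of bar_mid and the y axis of seat, either way round below 0.12 rad), for 0.1 s.
3. the bar is pressed on both seals with 7 to 18 N in all, without a break, for 1.5 s (contact force between bar and u_bars between 7 and 18 N and value of joint each of seal_l, seal_r above 0.001 m), for 1.5 s.
At the end, for the whole second after the job is handed in: Still held over both studs, on the slab (within 4 mm), square to the frame (0.03 rad, lean under 0.06 rad), at rest, pressed on the seals with 7 to 18 N in all, each squeezed over 1 mm; lower bars, cups, teaspoon and shaker within 20 mm of where they were (all of step 3 and x of bar_mid in the frame of seat between -0.009 and -0.001 m and y of bar_mid in the frame of seat between -0.007 and 0.007 m and z of bar_mid in the frame of seat below 0.019 m and angle between the y axis of bar_mid and the y axis of seat, either way round below 0.03 rad and angle between bar_mid's own z axis and vertical below 0.06 rad and linear speed of bar below 0.01 m/s and contact force between bar and the fingers above 2 N and distance of each of low_a_mid, low_b_mid, foil_cup_stack, teaspoon, sugar_shaker from where it was at the start of the episode below 0.02 m and angle between sugar_shaker's own z axis and vertical below 0.2 rad); the arm keeps its last pose, push and grip.
It fails at once if the frame is rammed: more than 40 N between bar and frame (contact force between bar and u_bars above 40 N).
It fails at once if a lower bar of the pile is carried or pushed away by more than 20 mm (distance of any of low_a_mid, low_b_mid from where it was at the start of the episode above 0.02 m).
It fails at once if cups, teaspoon or shaker are moved by more than 20 mm (distance of any of foil_cup_stack, teaspoon, sugar_shaker from where it was at the start of the episode above 0.02 m).
It also fails if it takes over 58 s, if anything falls off the work surface, if the arm or the gripper's body presses on something with over 40 N, if the wrist force passes 120 N, or if a joint passes its speed limit or range.

## Working session

There is one attempt and no reset: what is moved stays moved. The work goes in short steps, Python scripts to look and compute and a tool call to move; the robot and the scene stay as the last step left them, time stands still between calls to the robot, and variables do not carry over. Pictures are saved under pics/ and viewed, at most 10 in all, crops included, and the job is handed in when it is done.

Besides the shell and the picture viewer there is one more tool, called in YAML: its name, and indented under it one key for each argument. servo_tool: Moves the arm, as the interface text tells. Its arguments: {"type":"object","properties":{"moves":{"type":"array"}},"required":["moves"]}

```bash
mkdir -p pics; cat > h.py <<'E'
import numpy as np, cv2
from plant import env
def snap(n,f):
    c=env.get_calibration(n); im,d=env.grab_frame(n); np.savez(f'pics/{f}.npz',im=im,d=d,**{k:np.array(v) for k,v in c.items()})
    cv2.imwrite(f'pics/{f}.png',im[:,:,::-1]); return im,d,c
def load(f):
    z=np.load(f'pics/{f}.npz'); return z['im'],z['d'],z
def ray(c,uv):
    f=240/np.tan(np.radians(float(c['fovy']))/2); uv=np.atleast_2d(uv).astype(float)
    q=(uv-[float(c['cx']),float(c['cy'])])/f; s=q.copy()
    for _ in range(10): s=q/(1+float(c['k1'])*(s**2).sum(1,keepdims=True))
    T=np.array(c['pose']); return np.c_[s,np.ones(len(s))],T
def onz(c,uv,z):
    r,T=ray(c,uv); w=r@T[:3,:3].T; o=T[:3,3]; return o+w*((z-o[2])/w[:,2])[:,None]
def pts(c,uv,d):
    r,T=ray(c,uv); uv=np.atleast_2d(uv).astype(int); z=d[uv[:,1],uv[:,0]]; return (r*z[:,None])@T[:3,:3].T+T[:3,3]
E
python3 - <<'E'
from h import *
ims=[snap(n,n+'0')[0] for n in('scene','side','wrist')]
for n in('scene','side','wrist'):
  c=env.get_calibration(n);print(n,c['fovy'],c['k1'],np.round(c['pose'],3).tolist())
print(env.state())
E
```

```text
scene 57.406107177437576 0.02929639176882323 [[-0.693, -0.47, 0.547, -0.033], [-0.721, 0.454, -0.523, 0.571], [-0.003, -0.757, -0.653, 0.788], [0.0, 0.0, 0.0, 1.0]]
side 54.56049284789442 -0.07823290830249034 [[0.996, -0.064, 0.054, 0.533], [-0.08, -0.532, 0.843, -0.813], [-0.025, -0.844, -0.535, 0.576], [0.0, 0.0, 0.0, 1.0]]
wrist 65.63585981002328 -0.05303721784301955 [[0.296, -0.914, -0.279, 0.291], [-0.955, -0.284, -0.085, -0.669], [-0.001, 0.292, -0.957, 0.384], [0.0, 0.0, 0.0, 1.0]]
{'clock': 0.15, 'joint_pos': array([ 1.19528848,  0.59993526, -0.00255468,  1.59995306,  0.00180358,
        0.94288622, -0.07980484]), 'dq': array([-9.71642251e-05, -2.67772690e-03, -6.94905167e-04, -1.69073270e-03,
        7.50702257e-04,  6.00231005e-04, -6.83962672e-04]), 'joint_torque': array([ 2.14028754e-03, -7.65581632e+01,  1.49848312e+00, -2.52563095e+01,
       -5.23934746e-02,  1.49293081e-02,  8.32749106e-05]), 'tcp_pos': array([ 0.21331504, -0.69252182,  0.2179601 ]), 'tcp_rot': array([-3.14041807e+00,  1.09959708e-04,  2.98872868e-01]), 'force': array([ 0.2824688 , -1.01066381, -0.56538556]), 'ft_torque': array([0.02102859, 0.00751547, 0.00085947]), 'gripper_force': 0.0, 'width': 1.0012374073983368}
```

View pics/scene0.png

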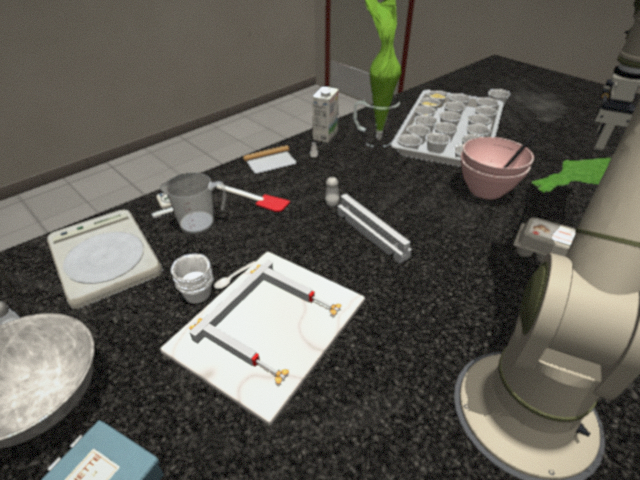

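View pics/side0.png

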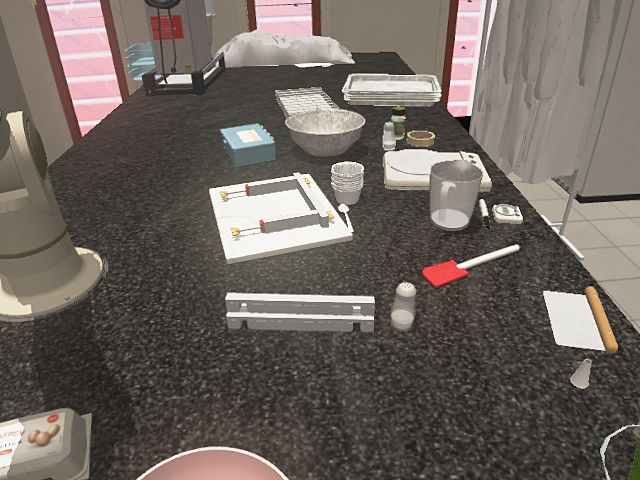

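The scene view shows the pile at about (372,228) with the shaker at (332,190). The seals are at (312,295) and (256,358), and the wing nuts at (335,310) and (282,376). In the side view the pile is at (300,310) and the seals at (248,190) and (262,226).

```bash
cat > m.py <<'E'
from h import *
for n,pb,fb in(('scene0',(325,185,425,270),(235,280,330,375)),('side0',(215,280,385,340),(225,180,280,240))):
    im,d,c=load(n)
    x0,y0,x1,y1=pb; u,v=np.meshgrid(np.arange(x0,x1),np.arange(y0,y1)); uv=np.c_[u.ravel(),v.ravel()]
    P=pts(c,uv,d); m=(abs(P[:,2]-.060)<.006); Q=P[m].astype(np.float32)
    msk=np.zeros(im.shape[:2],np.uint8); msk[uv[m][:,1],uv[m][:,0]]=1
    nl,lab,st,_=cv2.connectedComponentsWithStats(msk); k=1+st[1:,4].argmax()
    w=uv[lab[uv[:,1],uv[:,0]]==k]; G=onz(c,w,.060)
    r=cv2.minAreaRect(G[:,:2].astype(np.float32)*1000); b=cv2.boxPoints(r); print(n,'pile',len(w),r,np.median(Q[:,2]))
    hsv=cv2.cvtColor(im,cv2.COLOR_RGB2HSV); red=((hsv[...,1]>150)&((hsv[...,0]<6)|(hsv[...,0]>172))&(hsv[...,2]>60)).astype(np.uint8)
    x0,y0,x1,y1=fb; z=np.zeros_like(red); z[y0:y1,x0:x1]=red[y0:y1,x0:x1]
    nl,lab,st,ce=cv2.connectedComponentsWithStats(z)
    for i in range(1,nl):
        if st[i,4]>8:
            q=np.argwhere(lab==i)[:,::-1]; print(' red',st[i],ce[i],np.median(pts(c,q,d),0).round(4),onz(c,ce[i],.035).round(4))
    or_=((hsv[...,1]>110)&(hsv[...,0]>8)&(hsv[...,0]<28)&(hsv[...,2]>90)).astype(np.uint8)
    x0,y0,x1,y1=(225,280,350,390) if n[1]=='c' else (210,180,260,245); z=np.zeros_like(red); z[y0:y1,x0:x1]=or_[y0:y1,x0:x1]
    nl,lab,st,ce=cv2.connectedComponentsWithStats(z)
    for i in range(1,nl):
        if st[i,4]>8: print(' nut',st[i],onz(c,ce[i],.035).round(4))
E
python3 m.py
```

```text
scene0 pile 518 ((534.5880126953125, -178.35768127441406), (25.44521141052246, 264.4670104980469), 82.4426498413086) 0.05949565
 red [309 292   5   9  26] [310.76923077 295.53846154] [0.4605 0.1199 0.0447] [[0.4651 0.1147 0.035 ]]
 red [252 354   6  11  38] [254.55263158 358.71052632] [0.4163 0.314  0.0451] [[0.421  0.3101 0.035 ]]
 nut [331 304  10  11  46] [[0.4013 0.1038 0.035 ]]
 nut [276 370  12  14  77] [[0.3571 0.2973 0.035 ]]
side0 pile 1282 ((535.521728515625, -188.80191040039062), (25.421419143676758, 259.1791687011719), 81.74114990234375) 0.058571957
 red [260 220   4   4  11] [261.18181818 221.27272727] [0.462  0.1123 0.0465] [[0.4609 0.1327 0.035 ]]
 nut [220 191   7   6  28] [[0.3584 0.2916 0.035 ]]
 nut [231 228   8   7  37] [[0.4022 0.0966 0.035 ]]
```

servo_tool:
  moves:
    - [36,-31,0,0,0,5,93]
    - [72,-62,0,0,0,10,93]
    - [108,-93,0,0,0,15,93]
    - [144,-124,0,0,0,20,93]
    - [180,-155,0,0,0,25,93]

```text
clock: 0.65
tcp_pos: [0.3405, -0.49, 0.2184]
tcp_rot: [-3.141, 0.0, -0.141]
force: [0.9, -0.5, -0.2]
width: 1.001
gripper_force: 0.0
```

```bash
cat >> h.py <<'E'
from scipy.spatial.transform import Rotation as Ro
def go(x,y,z,yaw):
    s=env.state(); R=Ro.from_euler('xyz',s['tcp_rot']); T=Ro.from_euler('xyz',[np.pi,0,np.radians(yaw)])
    print('t',s['clock'],'tcp',s['tcp_pos'].round(4),np.degrees(s['tcp_rot']).round(1),'F',s['force'].round(1),'j7',s['joint_pos'][6].round(2))
    print('shift mm',(R.inv().apply(np.array([x,y,z])-s['tcp_pos'])*1000).round(1),'turn deg',np.degrees((R.inv()*T).as_rotvec()).round(1))
E
python3 -c "
from h import *
go(.535,-.183,.2,-8)"
```

```text
t 0.65 tcp [ 0.3405 -0.49    0.2184] [-180.     0.    -8.1] F [ 0.9 -0.5 -0.2] j7 -0.77
shift mm [ 149.4 -331.3   18.5] turn deg [-0.   0.  -0.1]
```

servo_tool:
  moves:
    - [20,-43,0,0,0,0,93]
    - [40,-86,0,0,0,0,93]
    - [60,-130,0,0,0,0,93]
    - [80,-173,0,0,0,0,93]
    - [98,-217,0,0,0,0,93]

```text
clock: 1.15
tcp_pos: [0.4675, -0.2885, 0.2186]
tcp_rot: [3.142, -0.0, -0.138]
force: [1.0, -0.6, 0.1]
width: 1.003
gripper_force: 0.0
```

servo_tool:
  moves:
    - [20,-43,0,0,0,0,93]
    - [36,-80,5,0,0,0,93]
    - [46,-105,10,0,0,0,93]
    - [51,-114,18,0,0,0,93]
    - [51,-114,18,0,0,0,93]

```text
clock: 1.65
tcp_pos: [0.5328, -0.1832, 0.1994]
tcp_rot: [-3.141, 0.002, -0.135]
force: [-0.4, -0.9, 1.3]
width: 1.001
gripper_force: 0.0
```

```bash
python3 -c "
from h import *
im,d,c=snap('wrist','w1')
go(.535,-.183,.1,-8)
u,v=np.meshgrid(np.arange(640),np.arange(480)); uv=np.c_[u.ravel(),v.ravel()]
P=pts(c,uv,d); m=(abs(P[:,2]-.06)<.006)&(np.hypot(P[:,0]-.535,P[:,1]+.183)<.16)
msk=(m.reshape(480,640)).astype(np.uint8); nl,lab,st,_=cv2.connectedComponentsWithStats(msk); k=1+st[1:,4].argmax()
w=uv[(lab==k).ravel()]; G=onz(c,w,.06); print(st[k],np.median(P[m][:,2]),cv2.minAreaRect((G[:,:2]*1000).astype(np.float32)))
"
```

```text
t 1.7 tcp [ 0.5321 -0.1848  0.1999] [ 1.8e+02  1.0e-01 -7.9e+00] F [-0.2 -0.5  0.4] j7 -1.42
shift mm [ 2.7 -2.2 99.9] turn deg [0.  0.1 0.1]
[ 311   54   25  299 6401] 0.05961530968077716 ((538.2416381835938, -184.36099243164062), (17.98247718811035, 258.0653991699219), 81.61182403564453)
```

View pics/w1.png

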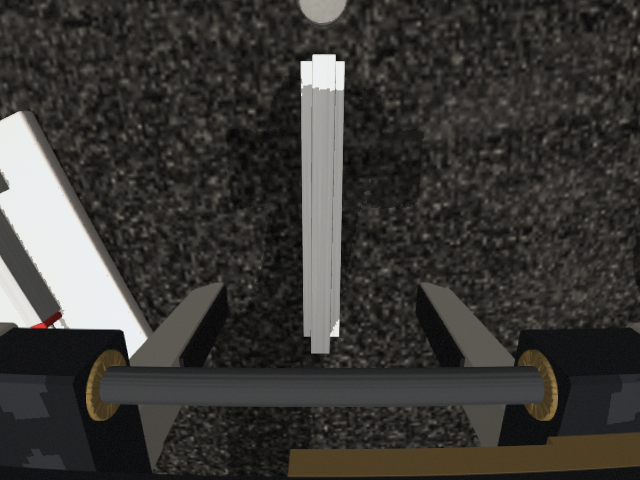

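The wrist view shows the top bar from (324,55) to (320,352), centred between the fingers. I'm going down to it.

servo_tool:
  moves:
    - [3,0,35,0,0,0.3,93]
    - [6,-1,70,0,0,0.5,70]
    - [6,-1,100,0,0,0.5,60]
    - [6,-1,125,0,0,0.5,50]
    - [6,-1,140,0,0,0.5,50]

```text
clock: 2.2
tcp_pos: [0.537, -0.1866, 0.059]
tcp_rot: [3.141, 0.002, -0.149]
force: [-1.1, 0.2, 0.2]
width: 0.705
gripper_force: 0.0
```

```bash
python3 -c "
from h import *
go(.538,-.1845,.036,-8.4)"
```

```text
t 2.2 tcp [ 0.537  -0.1866  0.059 ] [ 1.799e+02  1.000e-01 -8.600e+00] F [-1.1  0.2  0.2] j7 -1.42
shift mm [ 0.7 -2.2 23. ] turn deg [ 0.1  0.1 -0.2]
```

servo_tool:
  moves:
    - [0,-1,12,0,0,0,50]
    - [0,-2,23,0,0,0,50]
    - [0,-2,23,0,0,0,45]
    - [0,-2,23,0,0,0,30]
    - [0,-2,23,0,0,0,24]

```text
clock: 2.7
tcp_pos: [0.5395, -0.1824, 0.0383]
tcp_rot: [3.141, -0.001, -0.146]
force: [0.1, -0.2, 1.3]
width: 0.356
gripper_force: 0.0
```

servo_tool:
  moves:
    - [0,0,0,0,0,0,20]
    - [0,0,0,0,0,0,10]
    - [0,0,0,0,0,0,0]
    - [0,0,0,0,0,0,0]
    - [0,0,0,0,0,0,0]

```text
clock: 3.2
tcp_pos: [0.5394, -0.1824, 0.0381]
tcp_rot: [3.141, -0.001, -0.146]
force: [-0.1, -0.5, 7.2]
width: 0.193
gripper_force: 30.0
```

servo_tool:
  moves:
    - [0,0,-8,0,0,0,0]
    - [0,0,-20,0,0,0,0]
    - [0,0,-40,0,0,0,0]
    - [0,0,-60,0,0,0,0]
    - [0,0,-80,0,0,0,0]

```text
clock: 3.7
tcp_pos: [0.5389, -0.1819, 0.119]
tcp_rot: [-3.141, 0.0, -0.146]
force: [-0.1, -0.3, -3.9]
width: 0.194
gripper_force: 30.0
```

servo_tool:
  moves:
    - [0,0,-20,0,0,0,0]
    - [0,0,-40,0,0,0,0]
    - [0,0,-60,0,0,0,0]
    - [0,0,-70,0,0,0,0]
    - [0,0,-70,0,0,0,0]

```text
clock: 4.2
tcp_pos: [0.5396, -0.1822, 0.1892]
tcp_rot: [3.141, -0.002, -0.146]
force: [0.5, -0.1, -4.4]
width: 0.191
gripper_force: 30.0
```

```bash
python3 -c "
from h import *
snap('wrist','w2')
go(.41,.209,.18,102.8)"
```

```text
t 4.25 tcp [ 0.5391 -0.182   0.188 ] [-1.8e+02 -1.0e-01 -8.4e+00] F [-0.8 -0.5 -3.4] j7 -1.43
shift mm [-184.7 -368.1    7.9] turn deg [   0.    -0.  -111.2]
```

View pics/w2.png

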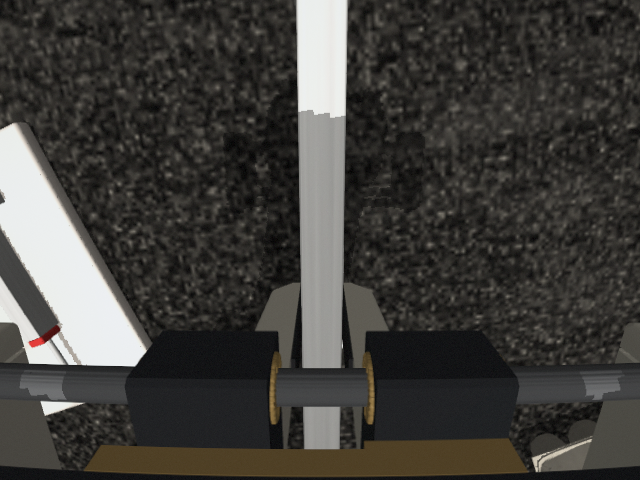

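servo_tool:
  moves:
    - [-5,-24,0,0,0,-7.5,0]
    - [-10,-48,0,0,0,-15,0]
    - [-16,-72,0,0,0,-22,0]
    - [-21,-96,0,0,0,-30,0]
    - [-26,-119,0,0,0,-37,0]

```text
clock: 4.75
tcp_pos: [0.5299, -0.0595, 0.1864]
tcp_rot: [-3.14, 0.002, 0.505]
force: [1.9, 0.1, -3.3]
width: 0.193
gripper_force: 30.0
```

```bash
python3 -c "
from h import *
go(.513,.182,.19,102.8)"
```

```text
t 4.75 tcp [ 0.5299 -0.0595  0.1864] [-1.799e+02  1.000e-01  2.900e+01] F [ 1.9  0.1 -3.3] j7 -1.14
shift mm [ 102.2 -219.5   -3.5] turn deg [ -0.1   0.  -73.8]
```

servo_tool:
  moves:
    - [10,-22,0,0,0,-7.5,0]
    - [20,-44,0,0,0,-15,0]
    - [30,-66,0,0,0,-22,0]
    - [40,-88,0,0,0,-30,0]
    - [51,-110,0,0,0,-37,0]

```text
clock: 5.25
tcp_pos: [0.5219, 0.0611, 0.1864]
tcp_rot: [-3.14, 0.001, 1.151]
force: [0.5, -0.3, -3.5]
width: 0.194
gripper_force: 30.0
```

```bash
python3 -c "
from h import *
go(.513,.182,.19,102.8)"
```

```text
t 5.25 tcp [0.5219 0.0611 0.1864] [-1.799e+02  1.000e-01  6.590e+01] F [ 0.5 -0.3 -3.5] j7 -0.85
shift mm [106.7 -57.4  -3.5] turn deg [ -0.1   0.  -36.9]
```

servo_tool:
  moves:
    - [24,-13,-1,0,0,-8,0]
    - [48,-26,-2,0,0,-16,0]
    - [72,-39,-3,0,0,-24,0]
    - [92,-50,-4,0,0,-32,0]
    - [107,-57,-4,0,0,-37,0]

```text
clock: 5.75
tcp_pos: [0.5141, 0.1829, 0.1906]
tcp_rot: [-3.14, -0.001, 1.798]
force: [-0.2, -1.1, -3.0]
width: 0.193
gripper_force: 30.0
```

servo_tool:
  moves:
    - [0,0,0,0,0,0,0]
    - [0,0,0,0,0,0,0]
    - [0,0,0,0,0,0,0]
    - [0,0,0,0,0,0,0]
    - [0,0,0,0,0,0,0]

```text
clock: 6.25
tcp_pos: [0.5152, 0.1806, 0.1915]
tcp_rot: [-3.141, 0.0, 1.789]
force: [0.2, 0.4, -3.0]
width: 0.194
gripper_force: 30.0
```

```bash
python3 -c "
from h import *
im,d,c=snap('wrist','w3'); go(.513,.182,.19,102.8)
snap('side','side3');snap('scene','scene3')
hsv=cv2.cvtColor(im,cv2.COLOR_RGB2HSV)
for nm,m in(('red',(hsv[...,1]>150)&((hsv[...,0]<6)|(hsv[...,0]>172))&(hsv[...,2]>60)),('brass',(hsv[...,1]>110)&(hsv[...,0]>8)&(hsv[...,0]<28)&(hsv[...,2]>90))):
  nl,lab,st,ce=cv2.connectedComponentsWithStats(m.astype(np.uint8))
  for i in range(1,nl):
    if st[i,4]>15:
      q=np.argwhere(lab==i)[:,::-1]; P=pts(c,q,d); print(nm,st[i],ce[i].round(),np.median(P,0).round(4),onz(c,ce[i],.045).round(4))
"
```

```text
t 6.3 tcp [0.5152 0.1808 0.1916] [-180.     0.   102.6] F [ 0.5  0.  -2.6] j7 -0.54
shift mm [ 1.7 -1.8  1.6] turn deg [-0.   0.  -0.2]
red [231  28  15  28 236] [236.  41.] [0.4202 0.3071 0.0462] [[0.4201 0.3074 0.045 ]]
red [246 264  12  25 174] [251. 277.] [0.4635 0.1188 0.0459] [[0.4638 0.1183 0.045 ]]
red [ 512  440   50   33 1163] [539. 455.] [ 0.8469 -0.0561  0.0102] [[ 0.8108 -0.0262  0.045 ]]
brass [434  19  21  48 616] [443.  42.] [0.5777 0.3424 0.0344] [[0.5754 0.3419 0.045 ]]
brass [150  21  22  47 604] [161.  44.] [0.3586 0.295  0.0343] [[0.3628 0.2936 0.045 ]]
brass [177 259  18  34 376] [186. 276.] [0.4029 0.1038 0.0345] [[0.4056 0.1062 0.045 ]]
brass [418 258  18  35 367] [426. 275.] [0.6216 0.1523 0.0344] [[0.6181 0.1548 0.045 ]]
brass [270 364  10  60 299] [273. 393.] [0.4992 0.2079 0.2955] [[ 0.5058 -0.0034  0.045 ]]
brass [368 364   6  60 258] [371. 395.] [0.5187 0.2119 0.2957] [[0.6037 0.0159 0.045 ]]
```

View pics/w3.png

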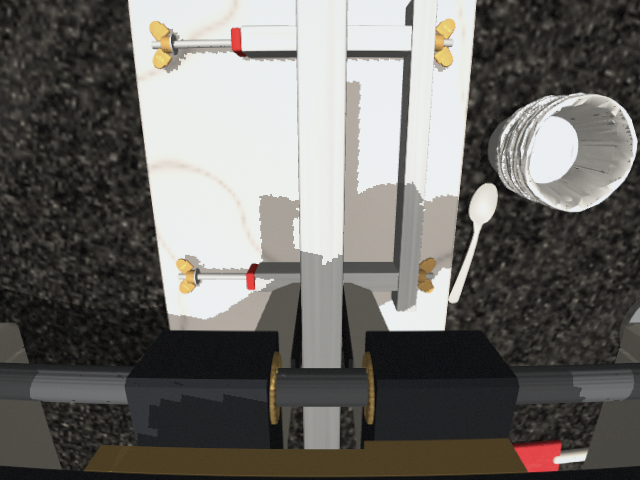

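The wrist view shows both studs: the far one from (175,43) to the seal at x=231, the near one from (195,277) to the seal at x=246. The held bar runs vertically at x≈323.

```bash
python3 -c "
from h import *
im,d,c=load('w3')
st=onz(c,[[205,43],[220,277]],.033); 
# stud rows by darkest/contrast columns
for c0,c1,r0,r1 in((185,225,30,56),(203,240,266,290)):
  g=cv2.cvtColor(im,cv2.COLOR_RGB2GRAY)[r0:r1,c0:c1].astype(float); hgt=pts(c,np.stack(np.meshgrid(np.arange(c0,c1),np.arange(r0,r1)),-1).reshape(-1,2),d)
  m=hgt[:,2]>.028; print('stud n',m.sum(),np.median(hgt[m],0).round(4), np.round(g.mean(1)).astype(int).tolist())
e=onz(c,[[231,41],[246,277]],.0465); print('front edges',e.round(4)); 
mid=e.mean(0); v=e[0]-e[1]; print('mid',mid,np.degrees(np.arctan2(v[1],v[0])))
u,v=np.meshgrid(np.arange(280,365),np.arange(0,330)); uv=np.c_[u.ravel(),v.ravel()]; P=pts(c,uv,d); m=abs(P[:,2]-.2136)<.006
print('bar top z',np.median(P[m][:,2])); G=onz(c,uv[m],np.median(P[m][:,2])); print(cv2.minAreaRect((G[:,:2]*1000).astype(np.float32)))
L=np.array([[v0,uv[m][uv[m][:,1]==v0][:,0].mean()] for v0 in range(0,250)]); A=onz(c,np.c_[L[:,1],L[:,0]],.2136)
f=np.polyfit(A[:,1],A[:,0],1); print('bar ang',np.degrees(np.arctan2(1,f[0])),'x at tcp y',np.polyval(f,.1808))
"
```

```text
stud n 327 [0.3943 0.3023 0.0351] [231, 231, 231, 231, 232, 232, 232, 232, 232, 205, 188, 218, 234, 232, 216, 188, 149, 118, 155, 157, 158, 163, 183, 217, 232, 236]
stud n 243 [0.4362 0.1082 0.0349] [237, 235, 210, 176, 168, 169, 158, 124, 156, 198, 226, 233, 217, 213, 239, 239, 239, 239, 239, 239, 239, 239, 239, 239]
front edges [[0.4164 0.3066 0.0465]
 [0.4597 0.1176 0.0465]]
mid [0.43805543 0.21211158 0.0465    ] 102.88316669633917
bar top z 0.2129595100640487
((502.59326171875, 238.93829345703125), (36.219329833984375, 127.60049438476562), 12.6199312210083)
bar ang 102.63125980644432 x at tcp y 0.5153382358797493
```

```bash
python3 -c "
from h import *
go(.4137,.2059,.11,102.9)"
```

```text
t 6.4 tcp [0.5151 0.181  0.1916] [180.    0.  102.6] F [ 0.3  0.5 -4.1] j7 -0.54
shift mm [ 46.4 -93.6  81.6] turn deg [ 0.   0.  -0.3]
```

servo_tool:
  moves:
    - [12,-25,0,0,0,-0.3,0]
    - [24,-50,0,0,0,-0.3,0]
    - [36,-75,0,0,0,-0.3,0]
    - [46,-94,10,0,0,-0.3,0]
    - [46,-94,30,0,0,-0.3,0]

```text
clock: 6.9
tcp_pos: [0.4115, 0.2066, 0.1626]
tcp_rot: [3.14, -0.0, 1.799]
force: [0.6, -0.3, -3.7]
width: 0.19
gripper_force: 30.0
```

servo_tool:
  moves:
    - [0,0,20,0,0,0,0]
    - [0,0,40,0,0,0,0]
    - [0,0,52,0,0,0,0]
    - [0,0,52,0,0,0,0]
    - [0,0,52,0,0,0,0]

```text
clock: 7.4
tcp_pos: [0.4134, 0.2059, 0.1098]
tcp_rot: [-3.142, -0.0, 1.797]
force: [-0.4, -0.2, -3.2]
width: 0.188
gripper_force: 30.0
```

```bash
python3 -c "
from h import *
go(.4137,.2059,.068,102.9)
im,d,c=snap('wrist','w4'); a=snap('scene','scene4')[0]; b=snap('side','side4')[0]
A=cv2.resize(a[250:410,215:375],(400,400),interpolation=2); B=cv2.resize(b[150:270,190:350],(400,300),interpolation=2); B=cv2.copyMakeBorder(B,0,100,0,0,0)
cv2.imwrite('pics/m4.png',np.hstack([A,B])[:,:,::-1])
"
```

```text
t 7.4 tcp [0.4134 0.2059 0.1098] [-180.    -0.   102.9] F [-0.4 -0.2 -3.2] j7 -0.82
shift mm [-0.1  0.3 41.8] turn deg [-0. -0.  0.]
```

View pics/w4.png

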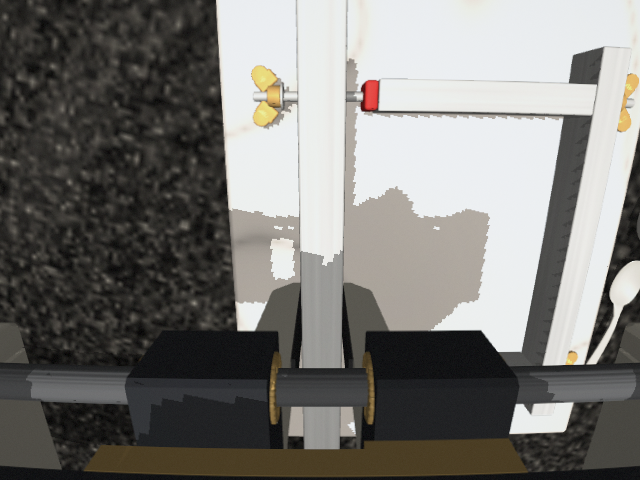

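View pics/m4.png

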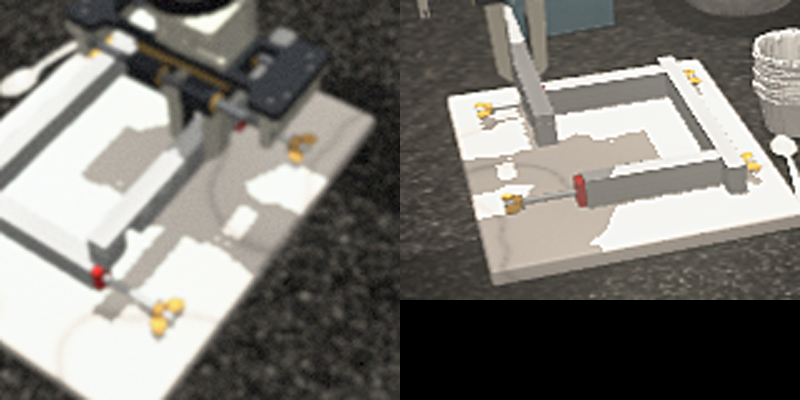

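The wrist view shows the bar between the nut (268,96) and seal (370,96), across the stud. The scene and side crops agree.

```bash
python3 -c "
from h import *
xd=np.array([.9747,.2233]);yd=np.array([-.2233,.9747]);S=np.array([.4383,.2106])
loc=lambda P:np.c_[(P[:,:2]-S)@xd,(P[:,:2]-S)@yd,P[:,2]]*1000
u,v=np.meshgrid(np.arange(640),np.arange(480)); uv=np.c_[u.ravel(),v.ravel()]
for n in('w4','scene4','side4'):
  im,d,c=load(n); L=loc(pts(c,uv,d))
  b=(abs(L[:,0]+25)<14)&(abs(L[:,2]-116)<14)&(abs(L[:,1])<160); q=L[b]; print(n,'bar y range',np.percentile(q[:,1],[0,.5,1,99,99.5,100]).round(1),'x',np.percentile(q[:,0],[2,50,98]).round(1),'z',np.percentile(q[:,2],[2,98]).round(1))
  hsv=cv2.cvtColor(im,cv2.COLOR_RGB2HSV).reshape(-1,3)
  for s in(1,-1):
    m=(abs(L[:,1]-100*s)<16)&(L[:,0]<-3)&(L[:,0]>-44)&(L[:,2]>29)&(L[:,2]<42); k=L[m]; print('  stud',s,m.sum(),np.median(k,0).round(1) if len(k) else '')
    m=(abs(L[:,1]-100*s)<18)&(abs(L[:,0])<16)&(L[:,2]>25)&(L[:,2]<50)&(hsv[:,1]>150)&((hsv[:,0]<6)|(hsv[:,0]>172)); k=L[m]; print('  seal',s,m.sum(),np.percentile(k,[3,50,97],axis=0).round(1).tolist() if len(k) else '')
"
```

```text
w4 bar y range [-71.7 -55.5 -23.2 123.9 124.6 125.2] x [-38.5 -25.3 -11.3] z [110.6 130. ]
  stud 1 197 [-8.5 99.9 34.9]
  seal 1 459 [[-0.1, 92.0, 30.9], [2.9, 99.8, 46.1], [7.2, 107.4, 47.7]]
  stud -1 0 
  seal -1 0 
scene4 bar y range [-125.7 -123.6 -117.4  130.3  130.4  130.8] x [-35.3 -33.5 -17.8] z [102.9 129.8]
  stud 1 62 [-24.5 102.2  35.5]
  seal 1 24 [[-1.0, 104.1, 31.3], [0.7, 107.7, 41.7], [4.7, 109.6, 48.6]]
  stud -1 7 [-41.9 -96.4  35.4]
  seal -1 2 [[-0.1, -96.9, 27.5], [0.2, -95.5, 28.0], [0.5, -94.1, 28.4]]
side4 bar y range [-134.2 -133.7 -133.7   -4.4   -0.7    3.1] x [-37.8 -32.6 -11.8] z [102.7 129.6]
  stud 1 20 [-32.8 100.8  33.3]
  seal 1 0 
  stud -1 46 [ -23.3 -100.6   33.6]
  seal -1 8 [[-0.8, -106.4, 44.8], [1.1, -100.6, 46.0], [3.7, -94.4, 47.5]]
```

servo_tool:
  moves:
    - [2,0,10,0,0,0,0]
    - [2,0,22,0,0,0,0]
    - [2,0,35,0,0,0,0]
    - [2,0,47,0,0,0,0]
    - [2,0,56,0,0,0,0]

```text
clock: 8.05
tcp_pos: [0.4128, 0.2078, 0.0528]
tcp_rot: [-3.141, -0.0, 1.796]
force: [0.8, 0.6, -3.4]
width: 0.191
gripper_force: 30.0
```

servo_tool:
  moves:
    - [0,0,3,0,0,0,0]
    - [0,0,6,0,0,0,0]
    - [0,0,9,0,0,0,0]
    - [0,0,12,0,0,0,0]
    - [0,0,12,0,0,0,0]

```text
clock: 8.55
tcp_pos: [0.4129, 0.2076, 0.0415]
tcp_rot: [-3.142, 0.0, 1.796]
force: [0.8, -0.6, -2.9]
width: 0.191
gripper_force: 30.0
```

servo_tool:
  moves:
    - [0,0,2,0,0,0,0]
    - [0,0,4,0,0,0,0]
    - [0,0,6,0,0,0,0]
    - [0,0,8,0,0,0,0]
    - [0,0,9,0,0,0,0]

```text
clock: 9.05
tcp_pos: [0.4128, 0.2076, 0.0324]
tcp_rot: [-3.141, 0.0, 1.796]
force: [-0.1, 0.4, -4.0]
width: 0.191
gripper_force: 30.0
```

servo_tool:
  moves:
    - [0,0,1,0,0,0,0]
    - [0,0,2,0,0,0,0]
    - [0,0,3,0,0,0,0]
    - [0,0,4,0,0,0,0]
    - [0,0,4,0,0,0,0]

```text
clock: 9.55
tcp_pos: [0.4128, 0.2076, 0.0285]
tcp_rot: [-3.141, 0.0, 1.796]
force: [-1.1, 0.3, -3.5]
width: 0.192
gripper_force: 30.0
```

servo_tool:
  moves:
    - [0,0,0.5,0,0,0,0]
    - [0,0,1,0,0,0,0]
    - [0,0,1.5,0,0,0,0]
    - [0,0,2,0,0,0,0]
    - [0,0,2,0,0,0,0]

```text
clock: 10.05
tcp_pos: [0.4128, 0.2076, 0.0265]
tcp_rot: [-3.141, 0.0, 1.796]
force: [-0.7, -0.3, -3.0]
width: 0.192
gripper_force: 30.0
```

```bash
python3 -c "
from h import *
F=[]
for _ in range(4):
  L=snap('wrist','w5'); F.append(env.state()['force'])
F=np.array(F); print(F.mean(0),F.std(0)); go(.4137,.2059,.026,102.9)
xd=np.array([.9747,.2233]);yd=np.array([-.2233,.9747]);S=np.array([.4383,.2106])
u,v=np.meshgrid(np.arange(640),np.arange(480)); uv=np.c_[u.ravel(),v.ravel()]
a=[]
im,d,c=L; P=pts(c,uv,d); L=np.c_[(P[:,:2]-S)@xd,(P[:,:2]-S)@yd,P[:,2]]*1000
b=(abs(L[:,0]+25)<14)&(abs(L[:,2]-48)<6)&(abs(L[:,1])<160); q=L[b]; print('top z',np.median(q[:,2]),'x',np.percentile(q[:,0],[2,50,98]))
for y0 in range(-20,120,20):
  k=q[abs(q[:,1]-y0)<10]; print(y0,np.median(k,0).round(1) if len(k) else '')
"
```

```text
[ 0.54824851 -0.47705298 -3.09006806] [0.6212278  0.27992703 0.4581982 ]
t 10.25 tcp [0.4129 0.2076 0.0266] [-180.     0.   102.9] F [ 0.9 -0.1 -3.7] j7 -0.95
shift mm [-1.9  0.4  0.6] turn deg [-0.  0.  0.]
top z 48.08775482235389 x [-34.14128569 -25.38505248 -16.53640754]
-20 [-25.4 -15.5  48.1]
0 [-25.    0.7  48.1]
20 [-25.4  19.   48.1]
40 [-25.4  40.3  48.1]
60 [-25.5  60.3  48.1]
80 [-25.5  80.3  48. ]
100 [-25.5 100.2  48.1]
```

servo_tool:
  moves:
    - [0,0,0.3,0,0,0,0]
    - [0,0,0.6,0,0,0,0]
    - [0,0,0.6,0,0,0,0]
    - [0,0,0.6,0,0,0,0]
    - [0,0,0.6,0,0,0,0]

```text
clock: 10.75
tcp_pos: [0.4129, 0.2076, 0.0261]
tcp_rot: [3.141, 0.0, 1.796]
force: [0.2, -0.7, 0.7]
width: 0.192
gripper_force: 30.0
```

servo_tool:
  moves:
    - [0,3,0,0,0,0,0]
    - [0,6,0,0,0,0,0]
    - [0,9,0,0,0,0,0]
    - [0,12,0,0,0,0,0]
    - [0,13,0,0,0,0,0]

```text
clock: 11.25
tcp_pos: [0.4243, 0.2098, 0.0261]
tcp_rot: [-3.139, 0.001, 1.797]
force: [-5.9, -1.1, 9.5]
width: 0.191
gripper_force: 30.0
```

servo_tool:
  moves:
    - [0,0,-0.3,0,0,0,0]
    - [0,0,-0.6,0,0,0,0]
    - [0,0,-0.6,0,0,0,0]
    - [0,0,-0.6,0,0,0,0]
    - [0,0,-0.6,0,0,0,0]

```text
clock: 11.75
tcp_pos: [0.4256, 0.2106, 0.0265]
tcp_rot: [-3.142, -0.0, 1.796]
force: [0.4, -0.4, -3.1]
width: 0.188
gripper_force: 30.0
```

```bash
cat > st.py <<'E'
from h import *
F=[];
for _ in range(4):
  L=snap('wrist','w6'); F.append(env.state()['force'])
xd=np.array([.9747,.2233]);yd=np.array([-.2233,.9747]);S=np.array([.4383,.2106])
F=np.array(F).mean(0); s=env.state(); p=s['tcp_pos'][:2]-S
print('t',s['clock'],'push',-F[:2]@xd,'lat',F[:2]@yd,'Fz',F[2],'tcp loc mm',p@xd*1000,p@yd*1000,s['tcp_pos'][2],'rot',np.degrees(s['tcp_rot']),'M',s['ft_torque'])
u,v=np.meshgrid(np.arange(640),np.arange(480)); uv=np.c_[u.ravel(),v.ravel()]
im,d,c=L; P=pts(c,uv,d); L=np.c_[(P[:,:2]-S)@xd,(P[:,:2]-S)@yd,P[:,2]]*1000
hsv=cv2.cvtColor(im,cv2.COLOR_RGB2HSV).reshape(-1,3); red=(hsv[:,1]>150)&((hsv[:,0]<6)|(hsv[:,0]>172))
q=L[(abs(L[:,0]+13)<20)&(abs(L[:,2]-48)<5)&(L[:,1]>-40)&(L[:,1]<60)]; print('bar x',np.percentile(q[:,0],[2,50,98]).round(1),'z',np.median(q[:,2]))
k=L[red&(abs(L[:,1]-100)<20)&(abs(L[:,0])<20)]; print('seal_l x',np.percentile(k[:,0],[3,97]).round(1) if len(k) else '',len(k))
E
python3 st.py
```

```text
t 11.95 push 0.0623304855562095 lat -0.3367266635148593 Fz -2.9765284384362976 tcp loc mm -12.470529665619518 2.7885161865619943 0.026584006502010277 rot [-1.79997463e+02  2.75343981e-04  1.02921692e+02] M [-0.05247328 -0.12490371  0.00495387]
bar x [-26.6 -12.4   0.2] z 48.08288633272978
seal_l x [-0.2  7.2] 1127
```

servo_tool:
  moves:
    - [0,1,0,0,0,0,0]
    - [0,2,0,0,0,0,0]
    - [0,3,0,0,0,0,0]
    - [0,4,0,0,0,0,0]
    - [0,4,0,0,0,0,0]

```text
clock: 12.45
tcp_pos: [0.4289, 0.2113, 0.0265]
tcp_rot: [-3.141, 0.0, 1.796]
force: [-2.8, -0.7, -1.5]
width: 0.191
gripper_force: 30.0
```

```bash
python3 st.py
```

```text
t 12.65 push 3.2172158122978507 lat 0.8889059839133786 Fz -2.8702826795801153 tcp loc mm -8.887194024261122 2.772504993261624 0.026535447279470905 rot [-1.79963268e+02  8.88004412e-03  1.02931271e+02] M [ 0.00346406  0.60402358 -0.0962576 ]
bar x [-25.7  -8.9   0.5] z 48.03563967966848
seal_l x [0.6 7.4] 955
```

servo_tool:
  moves:
    - [0,0.8,0,0,0,0,0]
    - [0,1.6,0,0,0,0,0]
    - [0,2.2,0,0,0,0,0]
    - [0,2.4,0,0,0,0,0]
    - [0,2.4,0,0,0,0,0]

```text
clock: 13.15
tcp_pos: [0.4302, 0.2115, 0.0265]
tcp_rot: [-3.139, 0.001, 1.797]
force: [-7.5, 0.1, -0.0]
width: 0.192
gripper_force: 30.0
```

```bash
python3 st.py
```

```text
t 13.35 push 7.713939915374729 lat 2.0978947089713156 Fz 0.32242343711859744 tcp loc mm -7.731140222565485 2.701364466869827 0.026452507354824316 rot [-1.79859442e+02  4.08769900e-02  1.02961494e+02] M [ 0.06622118  1.61745613 -0.07815445]
bar x [-24.3  -7.7   1.5] z 47.96108065523182
seal_l x [1.8 7.4] 810
```

servo_tool:
  moves:
    - [0,0.8,0,0,0,0,0]
    - [0,1.6,0,0,0,0,0]
    - [0,2.1,0,0,0,0,0]
    - [0,2.1,0,0,0,0,0]
    - [0,2.1,0,0,0,0,0]

```text
clock: 13.85
tcp_pos: [0.431, 0.2116, 0.0263]
tcp_rot: [-3.137, 0.001, 1.798]
force: [-10.6, 0.6, 2.5]
width: 0.192
gripper_force: 30.0
```

servo_tool:
  moves:
    - [0,0,0,0,0,0,0]
    - [0,0,0,0,0,0,0]
    - [0,0,0,0,0,0,0]
    - [0,0,0,0,0,0,0]
    - [0,0,0,0,0,0,0]

```text
clock: 14.35
tcp_pos: [0.431, 0.2116, 0.0264]
tcp_rot: [-3.137, 0.001, 1.798]
force: [-12.0, 0.0, 0.8]
width: 0.192
gripper_force: 30.0
```

```bash
python3 st.py
```

```text
t 14.55 push 10.667459115714777 lat 2.9926843200130957 Fz 1.6475868932090725 tcp loc mm -6.880463911834526 2.5711810858235755 0.026338379428905313 rot [-1.79757689e+02  7.41555494e-02  1.02989330e+02] M [ 0.09498399  2.40168    -0.13390485]
bar x [-23.4  -6.8   2.3] z 47.8359938342062
seal_l x [2.6 7.5] 709
```

servo_tool:
  moves:
    - [0,0.2,0,0,0,0,0]
    - [0,0.4,0,0,0,0,0]
    - [0,0.4,0,0,0,0,0]
    - [0,0.4,0,0,0,0,0]
    - [0,0.4,0,0,0,0,0]

```text
clock: 15.05
tcp_pos: [0.4313, 0.2116, 0.0263]
tcp_rot: [-3.137, 0.001, 1.798]
force: [-12.2, -0.4, 2.5]
width: 0.189
gripper_force: 30.0
```

servo_tool:
  moves:
    - [0,0,0,0,0,0,0]
    - [0,0,0,0,0,0,0]
    - [0,0,0,0,0,0,0]
    - [0,0,0,0,0,0,0]
    - [0,0,0,0,0,0,0]

```text
clock: 15.55
tcp_pos: [0.4312, 0.2116, 0.0263]
tcp_rot: [-3.137, 0.001, 1.798]
force: [-12.7, -0.1, 2.4]
width: 0.192
gripper_force: 30.0
```

servo_tool:
  moves:
    - [0,0,0,0,0,0,0]
    - [0,0,0,0,0,0,0]
    - [0,0,0,0,0,0,0]
    - [0,0,0,0,0,0,0]
    - [0,0,0,0,0,0,0]

```text
clock: 16.05
tcp_pos: [0.4312, 0.2116, 0.0263]
tcp_rot: [-3.137, 0.001, 1.798]
force: [-11.5, -0.1, 2.2]
width: 0.187
gripper_force: 30.0
```

servo_tool:
  moves:
    - [0,0,0,0,0,0,0]
    - [0,0,0,0,0,0,0]
    - [0,0,0,0,0,0,0]
    - [0,0,0,0,0,0,0]
    - [0,0,0,0,0,0,0]

```text
clock: 16.55
tcp_pos: [0.4312, 0.2116, 0.0263]
tcp_rot: [-3.137, 0.001, 1.798]
force: [-12.7, 0.4, 2.9]
width: 0.195
gripper_force: 30.0
```

```bash
python3 st.py; python3 -c "
from h import *
b=snap('side','side7')[0]; a=snap('scene','scene7')[0]
A=cv2.resize(a[250:410,215:375],(400,400),interpolation=2); B=cv2.resize(b[150:270,190:350],(400,300),interpolation=2); B=cv2.copyMakeBorder(B,0,100,0,0,0)
cv2.imwrite('pics/m7.png',np.hstack([A,B])[:,:,::-1])"
```

```text
t 16.75 push 11.542206763166329 lat 2.959963462144655 Fz 2.4352250989119053 tcp loc mm -6.670692863734611 2.5807958571946337 0.02633593037630246 rot [-1.79742423e+02  7.87653055e-02  1.02991202e+02] M [ 0.077445    2.53701674 -0.14264842]
bar x [-23.3  -6.7   2.5] z 47.83258934949522
seal_l x [2.8 7.5] 686
```

View pics/m7.png

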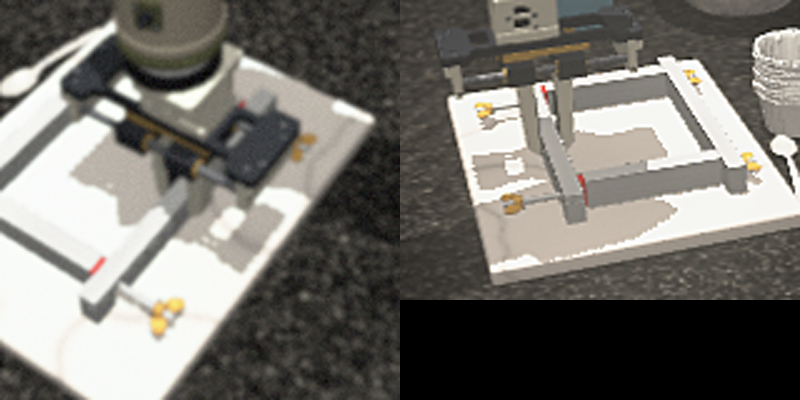

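The crops show the bar down over both studs and flat against both seals, at (97,265) in the scene crop and (583,188) and (545,97) in the side crop. It is pressing with about 11.5 N, so I'm handing in.

```bash
python3 -c "
from plant import env
print(env.job_done())"
```

```text
the job is handed in; nothing more can be done
None
```

I handed the job in at about 17 s, with the top bar down on the slab over both studs and held square against both seals at a measured push of about 11.5 N; the hand-in returned no verdict.

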